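# Steer the pointer light of a copy stand onto its mark

### The job

On the document copy stand, slide the dust cover fully off the printed cards, then turn the two thumbscrews on top of the mirror mount until the red light spot lies wholly inside the printed ring (the ring, not the square), and let go. Do not touch the mirror, and leave the stapler, the mug and the rubber stamp around it where they are.

Things in the scene. Friction and masses are not known exactly. Their poses are not given: they have to be found in the camera images.
- station: Pointer-light station fixed to the desk: grey base plate 110 x 420 x 15 mm with a black lamp house and an aluminium mirror mount. Origin on the desk under the mirror's upright turning axis; x points away from the robot to the copy board, y left; yaw varies by 0.25 rad. In its frame: lamp house x -50 to 22, y -220 to -130, top 127 mm; bridge of the mount x -52 to 28, y -40 to 160, top 160 mm.
- cover_handle (a point): Upright black handle of the dust cover, to grip or push from above: 14 mm (own x) x 45 mm (own y), 13 to 55 mm above the desk; the point is on its middle line, 38 mm above the desk. It stands on the near edge of a thin grey plate, 120 x 140 mm, top at 13 mm, and slides along its own -y (to the robot's right) between two rails, tops at 14 mm, the near one 17 mm from the handle.
- cover (a joint): Travel of the dust cover in m: about 0 when it covers both cards, 0.135 at the stop, fully off the cards. Slides with about 1.5 N of friction and stays where it is left.
- tilt_screw_grip (a point): Smaller thumbscrew, the one nearer the lamp house (on the right), right above the mirror: upright black bar 60 mm long, 14 mm thick, 42 mm high (168 to 210 mm above the desk) on an upright axis. The point is on the axis, 192 mm above the desk; its own x lies along the bar. Grip it across the 14 mm.
- tilt_screw (a joint): Angle of the smaller thumbscrew in rad, counter-clockwise from above positive, stops at -1.8 and +1.8. It moves the spot straight away from the mirror's axis: their level distance (spot to station origin) is 165 mm + 30 mm per rad. At 0 its bar points to the spot. Friction about 0.06 N m; it stays where it is left.
- pan_screw_grip (a point): Larger thumbscrew, at the left end of the mirror mount, 120 mm from the other: upright black bar 80 mm long, 14 mm thick, 42 mm high (168 to 210 mm above the desk) on an upright axis. The point is on the axis, 192 mm above the desk; its own x lies along the bar. Grip it across the 14 mm.
- pan_screw (a joint): Angle of the larger thumbscrew in rad, counter-clockwise from above positive, stops at -1.8 and +1.8; at 0 its bar lies along station x. It swings the spot round the station origin by 0.18 rad per rad (at 0 it lies straight along station x), so about 30 mm to the left per rad; the smaller screw swings along on its turret. Friction about 0.06 N m; it stays where it is left.
- spot_center (a point): Centre of the round red light spot, 16 mm across, on the copy board about 13 mm above the desk (at first it falls on the dust cover).
- ring_mark (a point): Centre of the printed ring, 30 mm inside diameter, 10 mm above the desk, on one of two white 58 mm square cards side by side under the dust cover on the black copy board (150 x 310 x 8 mm, beyond the mirror mount). Which card is left varies. The spot lies wholly inside it when the centres are less than 7 mm apart, seen from above.
- square_mark (a point): Centre of the printed square (30 mm inside) on the other card; not the target.
- mirror: Round mirror, 72 mm across, tilted, under the bridge of the mirror mount below the smaller screw, its centre 90 mm above the desk. Turns a little with the larger screw. Not to be touched.
- stapler_mid (a point): Middle of a stapler, 140 x 34 x 50 mm, lying to the left of the copy board. Leave alone.
- mug_mid (a point): Middle of a white mug, 80 mm across, 95 mm high, to the left of the station. Leave alone.
- stamp_mid (a point): Middle of a rubber stamp, 60 x 30 mm, 74 mm high, standing to the right of the copy board. Leave alone.

How it is judged:
By the outcome, as a careful person would: the job done as asked, in the order asked, and still so for the second after the job is handed in, with the robot touching nothing.
It also fails if it takes over 64 s, if anything falls off the work surface, if the arm or the gripper's body presses on something with over 40 N, if the wrist force passes 120 N, or if a joint passes its speed limit or range.

### The arm

A 6-joint arm with a two-finger parallel gripper is mounted at the origin on the work surface. World frame = base frame: x ahead of the robot, y to its left, z up, the work surface at z = 0. Lengths are in m, angles in degrees, forces in N, time in s.
With the tool pointing down it reaches from about 0.275 to 1 m from the base axis. Payload 8.4 kg.
Tool frame: the origin (TCP) lies at the very end of the fingers, on their centre line; the grasp point (between the pads) lies behind it (r.hold_point_z is the z of the grasp point in the tool frame, in m); z points along the fingers, y is the direction in which the jaws open and shut (so a half turn about z gives the same grasp; the last joint's range is limited). The gripper opens to 85 mm and grips with 20 to 120 N. Pads are 22 mm wide; open, the fingers measure 114 mm over their backs; the gripper's body (76 mm by 85 mm) begins 54 mm behind the grasp point. The pads swing forward as they close: fully open they stand 13 mm farther back than shut.
Start: joints at [-72.445, 20.225, 93.587, -0, 66.188, -0.138], TCP at [0.19, -0.595, 0.231] pointing down, gripper open.
Joint ranges: [-150.9, 150.9], [-52.94, 120.26], [3.33, 152.33], [-74.26, 254.26], [0, 154.13], [-172.89, 172.89]. Speed limits (degrees/s): [127.2, 127.2, 159.86, 180, 180, 180].

### API

Orientations are given as a 3x3 rotation matrix whose columns are the frame's x, y, z axes.
In Python, from rig import telemetry, get_image, workorder, r gives the robot as it stands. The module is installed in compiled form; this text tells all that it offers.
- The arm moves only by the tool carry_out, never from a script. Its argument "series" is a list of rows, each a list of 5 numbers: the finger opening in m, from 0 to 0.0854, then the shift along the tool's x, y, z in m, then the turn about the tool's z in rad. A call has 1 to 20 rows; each row shifts and turns the pose as measured when the row begins, along the tool's axes as they then stand; what a row does not reach is not made up. A row lasts 1/10 s, in which the tool goes at most 50 mm and 8.59 degrees, less where a joint would pass 70% of its speed; a pose out of reach is approached as far as the arm can. A call with a gripper value outside its range is refused whole. The fingers move at their own pace and stop on an object; "grip_force" is the grip in N (left out, the last holds). Time passes only in rows, so rows that do not move let the fingers close. It gives the time, the measured TCP pose, the force and the opening at its end, in the units of the state.
- telemetry.get_state(): the state, without advancing time (a new reading comes with each control period).
- get_image(name): name is "scene" or "side" or "wrist"; returns a dict with "color" (384x512x3 uint8, blue, green, red), "range_z" (384x512 float32, m along the optical axis (not along the pixel's ray), 0 where there is no reading), "camera_matrix" (3x3 intrinsics, pixels), "k1" (the pictures are not rectified: a ray, as slopes to the right and down, at radius r is drawn at 1 + k1 r^2 times it, then the intrinsics apply), "world_from_camera" (4x4, takes a point from camera to world coordinates). Camera axes: x right, y up, looking along -z (the intrinsics and any distortion apply to the point x, -y, -z); pixel columns grow to the right and rows downward; lengths in m; the calibration is good to about 2 mm. A picture is of the moment at which its call begins.
- workorder.sign_off(): hands the job in, once; it reports no verdict.
The state is a dict: "t": time; "q": joint angles; "qvel": joint speeds; "tau": joint torques, N m; "eef_pos": TCP position; "orientation": TCP orientation; "contact_force": force on the tool from outside, world axes, zero at the start; "ft_torque": the same for the moment, N m; "finger_gap": opening from 0.0 (shut) to 1.0 (fully open).
Only numpy, scipy, OpenCV 4.12 (cv2) and the standard library are available. Lean on these libraries where they do the work, as an engineer would, in place of code of your own. Each camera call takes 0.05 s, during which the arm holds its last target. There are 200 camera calls.

## Working session

There is one attempt and no reset: what is moved stays moved. The work goes in short steps, Python scripts to look and compute and a tool call to move; the robot and the scene stay as the last step left them, time stands still between calls to the robot, and variables do not carry over. Pictures are saved under pics/ and viewed, about 8 in all and at most 12, crops included, and the job is handed in when it is done.

Besides the shell and the picture viewer there is one more tool, called after "Request:" as a command line: name --pt "numbers of a row" for each row, then --argument value for the rest. carry_out: Moves the arm, as the interface text tells. Its arguments: {"type":"object","properties":{"series":{"type":"array","items":{"type":"array","items":{"type":"number"}}},"grip_force":{"type":"number"}},"required":["series"]}

```bash
mkdir -p pics; cat > h.py <<'E'
import numpy as np, cv2
from rig import telemetry, get_image, workorder, r
def ray(im,uv):
    K=im["camera_matrix"];k=im["k1"]
    uv=np.atleast_2d(np.array(uv,float))
    d=np.c_[(uv[:,0]-K[0,2])/K[0,0],(uv[:,1]-K[1,2])/K[1,1]]
    s=d.copy()
    for _ in range(20): s=d/(1+k*(s**2).sum(1,keepdims=True))
    T=im["world_from_camera"]
    return T[:3,3], np.c_[s[:,0],-s[:,1],-np.ones(len(s))]@T[:3,:3].T
def onplane(im,uv,z):
    o,D=ray(im,uv); return o+D*((z-o[2])/D[:,2])[:,None]
def points(im):
    h,w=im["range_z"].shape; v,u=np.mgrid[:h,:w]
    o,D=ray(im,np.c_[u.ravel(),v.ravel()])
    return (o+D*im["range_z"].reshape(-1,1)).reshape(h,w,3)
E
python3 - <<'E'
from h import *
a=get_image("scene");b=get_image("side")
for n,i in(("scene",a),("side",b)):
    print(n,i["world_from_camera"].round(3).tolist(),i["camera_matrix"][0,0],i["k1"]); cv2.imwrite(f"pics/{n}0.png",i["color"])
s=telemetry.get_state();print(s["t"],s["eef_pos"],s["orientation"],r.hold_point_z,s["finger_gap"])
E
```

```text
scene [[0.806, -0.487, 0.337, 0.959], [0.592, 0.656, -0.468, -0.51], [0.007, 0.577, 0.817, 1.001], [0.0, 0.0, 0.0, 1.0]] 374.7509526606914 -0.007690088769145938
side [[-0.83, 0.27, -0.488, 0.199], [-0.557, -0.416, 0.718, 0.581], [-0.009, 0.868, 0.496, 0.55], [0.0, 0.0, 0.0, 1.0]] 351.25464493189247 -0.026247888595708004
0.1 [ 0.18981009 -0.59504015  0.23066015] [[ 9.52710816e-01  3.03878223e-01 -3.54575495e-04]
 [ 3.03878430e-01 -9.52710117e-01  1.15468604e-03]
 [ 1.30762811e-05 -1.20782973e-03 -9.99999270e-01]] -0.0187 0.9998292152408786
```

View pics/scene0.png

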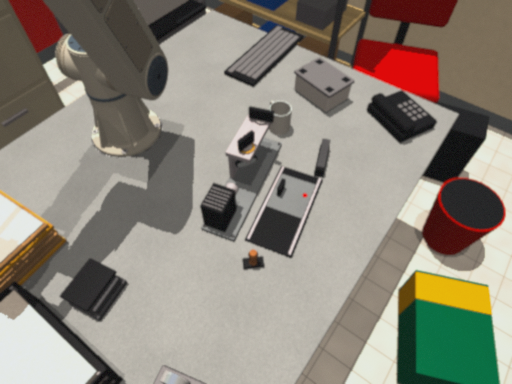

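View pics/side0.png

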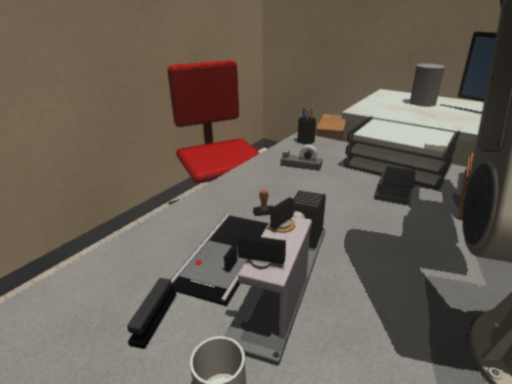

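The scene view shows the handle at about (281,187), the spot at (305,195), the tilt bar at (247,140) and the pan bar at (261,113). The side view shows the same parts, with the handle at (231,257) and the bars at (285,212) and (260,250).

```bash
python3 - <<'E'
from h import *
for n in("scene","side"):
    im=get_image(n);P=points(im);c=im["color"].astype(int)
    reg=(P[...,0]>.3)&(P[...,0]<1)&(P[...,1]>-.4)&(P[...,1]<.35)&(im["range_z"]>0)
    dark=c.max(2)<70
    def cl(m,lab,mn):
        k,L,S,C=cv2.connectedComponentsWithStats(m.astype(np.uint8))
        for i in range(1,k):
            if S[i,4]<mn: continue
            Q=P[L==i]; (cx,cy),(w,h),an=cv2.minAreaRect(Q[:,:2].astype(np.float32))
            print(n,lab,C[i].round(1),S[i,4],"med",np.median(Q,0).round(4),"min",Q.min(0).round(3),"max",Q.max(0).round(3),"rect",np.round([cx,cy,w,h,an],3))
    z=P[...,2]
    cl(reg&(z>.17)&(z<.225)&dark,"screw",6)
    cl(reg&(z>.202)&(z<.225)&dark,"screwtop",4)
    cl(reg&(z>.02)&(z<.065)&dark,"low",6)
    cl(reg&(z>.15)&(z<.168)&~dark,"bridge",30)
    cl(reg&(z>.118)&(z<.135),"lamp",30)
    red=(c[...,2]>150)&(c[...,1]<90)&(c[...,0]<90)&reg
    cl(red,"red",3)
    if red.any():
        v,u=np.nonzero(red); print("spot",onplane(im,[u.mean(),v.mean()],.013))
E
```

```text
scene screw [261.4 114.8] 265 med [0.4648 0.1945 0.1955] min [0.428 0.179 0.171] max [0.498 0.217 0.215] rect [4.6400e-01 1.9600e-01 7.4000e-02 1.6000e-02 2.5102e+01]
scene screw [245.5 141.1] 160 med [0.4926 0.0771 0.1969] min [0.483 0.054 0.17 ] max [0.498 0.107 0.214] rect [4.9100e-01 8.0000e-02 5.3000e-02 1.1000e-02 8.2743e+01]
scene screwtop [261.5 111.1] 91 med [0.4648 0.1954 0.2085] min [0.428 0.179 0.202] max [0.496 0.217 0.215] rect [4.6200e-01 1.9700e-01 7.2000e-02 1.3000e-02 2.5102e+01]
scene screwtop [245.6 137.6] 64 med [0.4918 0.0771 0.2102] min [0.484 0.054 0.202] max [0.498 0.107 0.214] rect [4.9100e-01 8.0000e-02 5.3000e-02 1.0000e-02 8.2743e+01]
scene low [235.7 166.3] 6 med [0.4477 0.0774 0.0473] min [0.444 0.073 0.03 ] max [0.449 0.089 0.056] rect [4.470e-01 8.100e-02 1.000e-03 1.600e-02 1.434e+01]
scene low [320.  169.2] 49 med [0.6725 0.2428 0.0325] min [0.658 0.234 0.02 ] max [0.685 0.251 0.049] rect [6.7100e-01 2.4200e-01 2.7000e-02 1.0000e-02 1.9453e+01]
scene low [280.6 187.4] 72 med [0.614  0.0926 0.0523] min [0.605 0.082 0.021] max [0.62  0.12  0.061] rect
[... 2297 characters left out ...]
 2.00e-03 1.50e-02 7.98e+01]
side bridge [279.1 253.5] 2100 med [0.4465 0.1629 0.1597] min [0.401 0.035 0.15 ] max [0.515 0.246 0.168] rect [ 0.463  0.14   0.08   0.201 14.266]
side lamp [308.4 201. ] 573 med [ 0.5133 -0.0807  0.1251] min [ 0.475 -0.137  0.118] max [ 0.562 -0.038  0.128] rect [ 0.518 -0.087  0.071  0.092 14.718]
side lamp [294.2 272.1] 169 med [0.4167 0.1621 0.1257] min [0.404 0.055 0.118] max [0.444 0.216 0.135] rect [4.2800e-01 1.3500e-01 1.0000e-02 1.6400e-01 1.3786e+01]
side red [198.  261.8] 21 med [0.6831 0.1369 0.0128] min [0.676 0.129 0.011] max [0.688 0.144 0.014] rect [6.8300e-01 1.3600e-01 1.4000e-02 1.2000e-02 3.0681e+01]
spot [[0.70338015 0.09605215 0.013     ]]
```

Request:
carry_out --pt "0.06 0 0 -0.008 -0.149" --pt "0.06 0 0 -0.008 -0.149" --pt "0.06 0 0 -0.008 -0.149" --pt "0.06 0 0 -0.008 -0.149" --pt "0.06 0 0 -0.008 -0.149" --pt "0.06 0 0 -0.008 -0.149" --pt "0.06 0 0 -0.008 -0.149" --pt "0.06 0 0 -0.008 -0.149" --pt "0.06 0 0 -0.008 -0.149" --pt "0.06 0 0 -0.008 -0.149"

```text
t: 1.2
eef_pos: [0.1892, -0.5931, 0.3099]
orientation: [[-0.24, 0.971, -0.003], [0.971, 0.24, 0.008], [0.008, -0.001, -1.0]]
contact_force: [0.1, 0.0, -0.3]
finger_gap: 0.703
```

Request:
carry_out --pt "0.06 0.034 0.033 0 0" --pt "0.06 0.034 0.033 0 0" --pt "0.06 0.034 0.033 0 0" --pt "0.06 0.034 0.033 0 0" --pt "0.06 0.034 0.033 0 0" --pt "0.06 0.034 0.033 0 0" --pt "0.06 0.034 0.033 0 0" --pt "0.06 0.034 0.033 0 0" --pt "0.06 0.034 0.033 0 0" --pt "0.06 0.034 0.033 0 0" --pt "0.06 0.034 0.033 0 0" --pt "0.06 0.034 0.033 0 0" --pt "0.06 0.034 0.033 0 0" --pt "0.06 0.034 0.033 0 0" --pt "0.06 0.034 0.033 0 0" --pt "0.06 0 0 0 0"

```text
t: 2.8
eef_pos: [0.5546, 0.0466, 0.3131]
orientation: [[-0.243, 0.97, 0.002], [0.97, 0.243, 0.005], [0.004, 0.004, -1.0]]
contact_force: [0.8, -0.3, 0.6]
finger_gap: 0.703
```

```bash
cat >> h.py <<'E'
def go(x,y,z,yaw=None):
    s=telemetry.get_state(); R=np.array(s["orientation"]); d=R.T@(np.array([x,y,z])-s["eef_pos"])
    yw=np.degrees(np.arctan2(R[1,0],R[0,0])); t=0 if yaw is None else -np.radians(yaw-yw)
    print("t",round(s["t"],2),"shift",d.round(4),"turn",round(t,3),"yaw",round(yw,2),"q6",round(s["q"][5],1),"gap",round(s["finger_gap"]*.0854,4))
E
python3 - <<'E'
from h import *
im=get_image("wrist");cv2.imwrite("pics/w1.png",im["color"]);print(im["world_from_camera"].round(3).tolist(),im["camera_matrix"][0,0])
P=points(im);c=im["color"].astype(int);z=P[...,2]
for lo,hi in((.045,.065),(.203,.22)):
    m=((z>lo)&(z<hi)&(c.max(2)<70)).astype(np.uint8)
    k,L,S,C=cv2.connectedComponentsWithStats(m)
    for i in range(1,k):
        if S[i,4]>60:
            Q=P[L==i];print(C[i].round(),S[i,4],np.median(Q,0).round(4),cv2.minAreaRect(Q[:,:2].astype(np.float32)))
go(.611,.104,.31,103.5)
E
```

```text
[[0.97, -0.229, -0.081, 0.533], [0.243, 0.921, 0.305, 0.125], [0.004, -0.316, 0.949, 0.456], [0.0, 0.0, 0.0, 1.0]] 341.19929482303274
[395.   5.] 62 [0.6625 0.2402 0.0475] ((0.6667913794517517, 0.24035413563251495), (0.022699635475873947, 0.0072539751417934895), 0.390544056892395)
[313. 113.] 455 [0.6083 0.1045 0.0545] ((0.6092333793640137, 0.1037338450551033), (0.013295084238052368, 0.04509880766272545), 15.316407203674316)
[183. 211.] 81 [ 0.4846 -0.0507  0.0568] ((0.485364705324173, -0.05043734982609749), (0.019036777317523956, 0.0014753579162061214), 16.123960494995117)
[230. 229.] 88 [ 0.5471 -0.0563  0.0571] ((0.5514186024665833, -0.0735907182097435), (0.005319725722074509, 0.07834139466285706), 18.37380027770996)
[182. 120.] 1522 [0.4897 0.0849 0.2096] ((0.4888741672039032, 0.08395743370056152), (0.05961398407816887, 0.013242780230939388), 82.48880767822266)
t 2.85 shift [0.0435 0.0704 0.0031] turn 0.01 yaw 104.08 q6 -9.8 gap 0.06
```

View pics/w1.png

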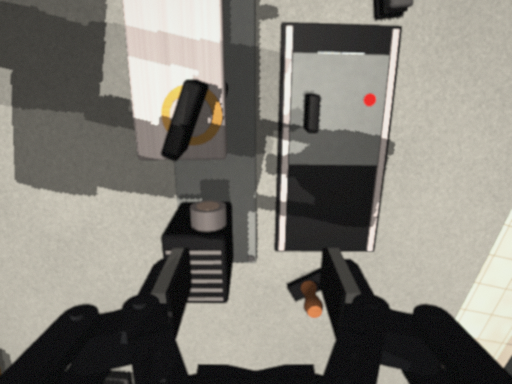

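The wrist view shows the handle at (313,113), the spot at (370,100), the tilt bar at (183,120) and the stamp at (308,288). Handle and bar positions agree with the other views.

Request:
carry_out --pt "0.05 0.021 0.034 0 0" --pt "0.05 0.021 0.034 0 0" --pt "0.05 0 0 0.045 0" --pt "0.05 0 0 0.045 0" --pt "0.05 0 0 0.045 0" --pt "0.05 0 0 0.03 0" --pt "0.05 0 0 0 0"

```text
t: 3.55
eef_pos: [0.6098, 0.0974, 0.1447]
orientation: [[-0.24, 0.971, 0.003], [0.971, 0.24, 0.001], [0.0, 0.003, -1.0]]
contact_force: [-0.8, 0.2, 0.3]
finger_gap: 0.586
```

```bash
python3 -c "
from h import *
go(.609,.104,.022,104.4)"
```

```text
t 3.55 shift [0.0066 0.0004 0.1228] turn -0.009 yaw 103.89 q6 -5.0 gap 0.05
```

Request:
carry_out --pt "0.05 0.006 0 0.03 -0.009" --pt "0.05 0 0 0.03 0" --pt "0.05 0 0 0.03 0" --pt "0.05 0 0 0.02 0" --pt "0.05 0 0 0.013 0" --pt "0.05 0 0 0 0" --pt "0 0 0 0 0" --pt "0 0 0 0 0" --pt "0 0 0 0 0" --pt "0 0 0 0 0" --pt "0 0 0 0 0" --grip_force 25

```text
t: 4.65
eef_pos: [0.6126, 0.0973, 0.0311]
orientation: [[-0.243, 0.97, 0.01], [0.97, 0.243, 0.001], [-0.002, 0.01, -1.0]]
contact_force: [3.3, 0.5, -11.7]
finger_gap: 0.161
```

Request:
carry_out --pt "0 -0.012 0 0 0" --pt "0 -0.012 0 0 0" --pt "0 -0.012 0 0 0" --pt "0 -0.012 0 0 0" --pt "0 -0.012 0 0 0" --pt "0 -0.012 0 0 0" --pt "0 -0.012 0 0 0" --pt "0 -0.012 0 0 0" --pt "0 -0.012 0 0 0" --pt "0 -0.012 0 0 0" --pt "0 0 0 0 0"

```text
t: 5.75
eef_pos: [0.6424, -0.0269, 0.0311]
orientation: [[-0.24, 0.971, 0.006], [0.971, 0.24, 0.006], [0.004, 0.007, -1.0]]
contact_force: [0.2, 3.8, -6.8]
finger_gap: 0.159
```

Request:
carry_out --pt "0 -0.004 0 0 0" --pt "0 -0.004 0 0 0" --pt "0 -0.004 0 0 0" --pt "0 -0.003 0 0 0" --pt "0 0 0 0 0"

```text
t: 6.25
eef_pos: [0.6426, -0.0279, 0.0313]
orientation: [[-0.237, 0.972, -0.003], [0.971, 0.237, 0.027], [0.027, 0.003, -1.0]]
contact_force: [-0.1, -1.6, -9.8]
finger_gap: 0.158
```

Request:
carry_out --pt "0.05 0 0 0 0" --pt "0.05 0 0 0 0" --pt "0.05 0 0 0 0" --pt "0.05 0 0 -0.02 0" --pt "0.05 0 0 -0.04 0" --pt "0.05 0 0 -0.045 0" --pt "0.05 0 0 -0.045 0" --pt "0.05 0 0 -0.045 0" --pt "0.05 -0.02 -0.02 -0.045 0" --pt "0.05 -0.02 -0.03 -0.045 0" --pt "0.05 0 0 0 0"

```text
t: 7.35
eef_pos: [0.612, -0.0866, 0.3203]
orientation: [[-0.237, 0.971, 0.011], [0.971, 0.237, 0.02], [0.017, 0.016, -1.0]]
contact_force: [0.8, 0.7, -0.6]
finger_gap: 0.587
```

```bash
python3 - <<'E'
from h import *
for n in("wrist","scene"):
    im=get_image(n);c=im["color"]
    cv2.imwrite(f"pics/{n}2.png",c if n=="wrist" else cv2.resize(c[90:270,190:360],None,fx=4,fy=3.3*4/3.3*.8,interpolation=cv2.INTER_CUBIC))
    g=c.astype(int);red=(g[...,2]>150)&(g[...,1]<90)&(g[...,0]<90)
    k,L,S,C=cv2.connectedComponentsWithStats(red.astype(np.uint8))
    for i in range(1,k):
        p=onplane(im,C[i],.010)[0]
        if S[i,4]>4 and .55<p[0]<.8 and abs(p[1])<.3: print(n,"spot",C[i].round(1),S[i,4],p.round(4))
    # white cards
    w=((g.min(2)>185)).astype(np.uint8)
    k,L,S,C=cv2.connectedComponentsWithStats(w)
    for i in range(1,k):
        p=onplane(im,C[i],.010)[0]
        if S[i,4]>60 and .5<p[0]<.85 and -.2<p[1]<.3: print(n,"white",C[i].round(1),S[i],p.round(4))
go(0.489,0.084,.3)
E
```

```text
wrist white [264.3  43.2] [262   0   6  99 500] [0.5963 0.0411 0.01  ]
wrist white [299.8   4.9] [295   0  14  12 122] [0.6274 0.0946 0.01  ]
wrist white [317.5  12.1] [306   0  24  26 490] [0.6508 0.0921 0.01  ]
wrist white [335.8   4.9] [328   0  14  12 129] [0.6703 0.1058 0.01  ]
wrist white [366.1  67.9] [359   0  16 139 716] [0.7298 0.0446 0.01  ]
wrist white [316.6  27.3] [294  13  47  25 766] [0.6546 0.075  0.01  ]
wrist white [263.4 146.7] [261 138   6  18  82] [ 0.6269 -0.0857  0.01  ]
scene spot [304.4 194.9] 19 [0.679  0.1398 0.01  ]
scene white [295.3 185.4] [285 177  21  18 214] [0.6348 0.1542 0.01  ]
scene white [304.3 215.7] [292 179  28  67 114] [0.7206 0.0729 0.01  ]
scene white [288.8 200.5] [278 192  22  18 240] [0.6504 0.0916 0.01  ]
t 7.45 shift [ 0.1925 -0.0792  0.0184] turn 0 yaw 103.75 q6 -22.8 gap 0.0503
```

View pics/wrist2.png

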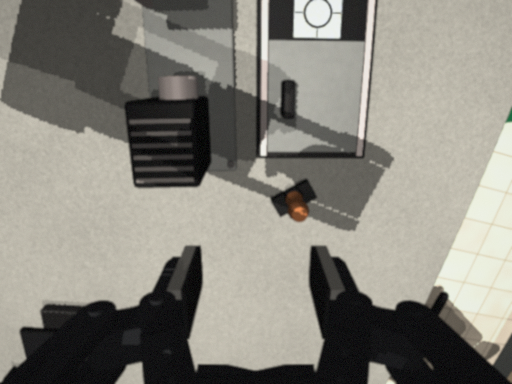

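Wrist view: the cover is at the stop and both marks are clear. The ring is on the right card at (318,12), about world (0.651, 0.092). The scene view agrees within 1 mm. Next is the pan screw.

Request:
carry_out --pt "0.05 0 0 0 -0.148" --pt "0.05 0 0 0 -0.148" --pt "0.05 0 0 0 -0.148" --pt "0.05 0 0 0 -0.148" --pt "0.05 0 0 0 -0.148" --pt "0.05 0 0 0 -0.148" --pt "0.05 0 0 0 -0.148" --pt "0.05 0 0 0 -0.148" --pt "0.05 0 0 0 -0.148" --pt "0.05 0 0 0 -0.148" --pt "0.05 0 0 0 -0.148" --pt "0.05 0 0 0 0"

```text
t: 8.65
eef_pos: [0.6079, -0.0774, 0.2901]
orientation: [[-0.947, -0.319, -0.025], [-0.32, 0.947, 0.028], [0.015, 0.035, -0.999]]
contact_force: [-0.1, -0.2, 0.5]
finger_gap: 0.583
```

```bash
python3 -c "
from h import *
go(.4595,.2025,.3,197)"
```

```text
t 8.65 shift [0.0513 0.3128 0.0018] turn -6.255 yaw -161.36 q6 -117.2 gap 0.0498
```

Request:
carry_out --pt "0.05 0.007 0.044 0 0" --pt "0.05 0.007 0.044 0 0" --pt "0.05 0.007 0.044 0 0" --pt "0.05 0.007 0.044 0 0" --pt "0.05 0.007 0.044 0 0" --pt "0.05 0.007 0.044 0 0" --pt "0.05 0.007 0.044 0 0" --pt "0.05 0 0 0 0"

```text
t: 9.45
eef_pos: [0.4599, 0.2114, 0.2915]
orientation: [[-0.959, -0.279, -0.039], [-0.281, 0.959, 0.027], [0.03, 0.037, -0.999]]
contact_force: [0.3, -0.6, 0.1]
finger_gap: 0.59
```

```bash
cat > bars.py <<'E'
from h import *
def bars(n):
    im=get_image(n);P=points(im);c=im["color"].astype(int);z=P[...,2]
    m=((z>.200)&(z<.222)&(c.max(2)<80)&(P[...,0]>.38)&(P[...,0]<.57)&(P[...,1]>0)&(P[...,1]<.27)).astype(np.uint8)
    k,L,S,C=cv2.connectedComponentsWithStats(m)
    for i in range(1,k):
        if S[i,4]>40:
            Q=P[L==i];a=cv2.minAreaRect(Q[:,:2].astype(np.float32))
            X=Q[:,:2]-Q[:,:2].mean(0);w,V=np.linalg.eigh(X.T@X);v=V[:,1]
            print(n,C[i].round(),S[i,4],"z",np.median(Q[:,2]).round(4),"c",np.round(a[0],4),"size",np.round(a[1],3),"ang",round(a[2],1),"pca",round(np.degrees(np.arctan2(v[1],v[0]))%180,1))
    return im
E
python3 -c "
from bars import *
im=bars('wrist');bars('side');cv2.imwrite('pics/w3.png',im['color']);go(.4595,.2025,.3,196.5)"
```

```text
wrist [236. 194.] 2103 z 0.2097 c [0.4586 0.2001] size [0.079 0.014] ang 20.7 pca 20.4
wrist [ 68. 193.] 1849 z 0.2094 c [0.4877 0.0845] size [0.06  0.014] ang 82.4 pca 81.9
side [281. 206.] 191 z 0.2083 c [0.489  0.0861] size [0.057 0.014] ang 80.8 pca 79.3
side [261. 241.] 425 z 0.2081 c [0.4593 0.2014] size [0.079 0.015] ang 21.0 pca 20.6
t 9.55 shift [ 0.0039 -0.0047 -0.0088] turn -6.287 yaw -163.69 q6 -84.4 gap 0.0498
```

View pics/w3.png

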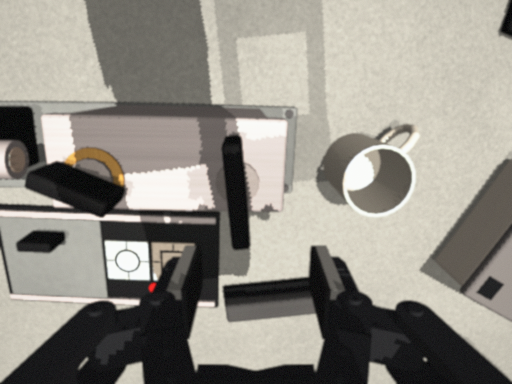

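The wrist view shows the pan bar at (236,194), the tilt bar at (75,190), the ring at (127,261), the spot at (153,287) and the mug at (380,185). The mug is clear of the descent. The pan bar is at (0.459, 0.201) and 20.5°, which is about +0.11 rad.

```bash
python3 - <<'E'
from h import *
im=get_image("wrist");print("ring",onplane(im,[127,261],.010),"spot",onplane(im,[153,287],.010))
go(.459,.201,.24,200.5);go(.459,.201,.178,200.5)
E
```

```text
ring [[0.65361455 0.08814749 0.01      ]] spot [[0.68494165 0.13094062 0.01      ]]
t 9.6 shift [ 0.0034 -0.0071  0.0513] turn -6.357 yaw -163.73 q6 -84.5 gap 0.0499
t 9.6 shift [ 0.0015 -0.0093  0.1133] turn -6.357 yaw -163.73 q6 -84.5 gap 0.0499
```

Request:
carry_out --pt "0.05 0.0 -0.009 0.02 -0.074" --pt "0.05 0 0 0.03 0" --pt "0.05 0 0 0.02 0" --pt "0.05 0 0 0 0"

```text
t: 10.0
eef_pos: [0.4651, 0.196, 0.2184]
orientation: [[-0.94, -0.34, -0.037], [-0.341, 0.94, 0.024], [0.026, 0.035, -0.999]]
contact_force: [-0.6, 0.2, 0.3]
finger_gap: 0.585
```

```bash
python3 -c "
from h import *
go(.459,.201,.178,-159.5)"
```

```text
t 10.0 shift [0.003  0.0054 0.0407] turn -0.009 yaw -160.04 q6 -89.8 gap 0.0499
```

Request:
carry_out --pt "0.05 0.003 0.005 0 -0.009" --pt "0.05 0 0 0.02 0" --pt "0.05 0 0 0.02 0" --pt "0.05 0 0 0 0" --pt "0 0 0 0 0" --pt "0 0 0 0 0" --pt "0 0 0 0 0" --pt "0 0 0 0 0" --pt "0 0 0 0 0" --grip_force 30

```text
t: 10.9
eef_pos: [0.4626, 0.2019, 0.1844]
orientation: [[-0.94, -0.341, -0.031], [-0.342, 0.939, 0.031], [0.019, 0.039, -0.999]]
contact_force: [2.1, -0.2, -10.8]
finger_gap: 0.158
```

```bash
python3 -c "
from h import *
go(.459,.201,.178,-159.5)"
```

```text
t 10.9 shift [0.0036 0.0002 0.0064] turn -0.009 yaw -160.01 q6 -89.6 gap 0.0135
```

Request:
carry_out --pt "0 0 -0.0004 0 0.1" --pt "0 0 -0.0004 0 0.1" --pt "0 0 -0.0004 0 0.1" --pt "0 0 -0.0004 0 0.1" --pt "0 0 -0.0004 0 0.1" --pt "0 0 -0.0004 0 0.1" --pt "0 0 0 0 0"

```text
t: 11.6
eef_pos: [0.4626, 0.1999, 0.1844]
orientation: [[-0.962, 0.27, -0.031], [0.269, 0.963, 0.031], [0.038, 0.021, -0.999]]
contact_force: [1.8, 2.9, -10.8]
finger_gap: 0.162
```

```bash
cat > spot.py <<'E'
from h import *
def spot(n,zz=.010):
    im=get_image(n);g=im["color"].astype(int);red=(g[...,2]>150)&(g[...,1]<90)&(g[...,0]<90)
    k,L,S,C=cv2.connectedComponentsWithStats(red.astype(np.uint8))
    for i in range(1,k):
        p=onplane(im,C[i],zz)[0]
        if S[i,4]>4 and .6<p[0]<.75 and -.02<p[1]<.2:
            d=p[:2]-[.4885,.084];print(n,C[i].round(1),S[i,4],p.round(4),"dist",np.hypot(*d).round(4),"dir",np.degrees(np.arctan2(d[1],d[0])).round(2))
    return im
E
python3 -c "
from spot import *
spot('scene');spot('side');go(.459,.201,.178,-159.5)"
```

```text
scene [302.  200.2] 19 [0.6838 0.1176 0.01  ] dist 0.1982 dir 9.77
side [202.6 256.2] 18 [0.6903 0.1129 0.01  ] dist 0.2039 dir 8.15
t 11.7 shift [ 0.0035 -0.0001  0.0065] turn 5.657 yaw 164.6 q6 -54.4 gap 0.0134
```

Request:
carry_out --pt "0 0 -0.0004 0 0.1" --pt "0 0 -0.0004 0 0.1" --pt "0 0 -0.0004 0 0.1" --pt "0 0 -0.0004 0 0.1" --pt "0 0 -0.0004 0 0.1" --pt "0 0 -0.0004 0 0.1" --pt "0 0 -0.0004 0 0.08" --pt "0 0 0 0 0"

```text
t: 12.5
eef_pos: [0.4615, 0.1984, 0.1844]
orientation: [[-0.579, 0.815, -0.03], [0.814, 0.579, 0.033], [0.044, -0.005, -0.999]]
contact_force: [-0.7, 1.4, -9.8]
finger_gap: 0.162
```

```bash
python3 -c "
from spot import *
im=spot('scene');b=spot('side');go(.459,.201,.178,-159.5)
f=lambda i,r,c:cv2.resize(i['color'][r:r+90,c:c+100],(500,450),interpolation=cv2.INTER_CUBIC)
cv2.imwrite('pics/c4.png',cv2.resize(np.hstack([f(im,165,250),f(b,210,165)]),(800,360)))"
```

```text
scene [298.9 205.7] 15 [0.687  0.0941 0.01  ] dist 0.1987 dir 2.92
side [208.7 250.6] 18 [0.6922 0.0886 0.01  ] dist 0.2038 dir 1.29
t 12.6 shift [ 0.0033 -0.0005  0.0066] turn 4.975 yaw 125.55 q6 -15.6 gap 0.013
```

View pics/c4.png

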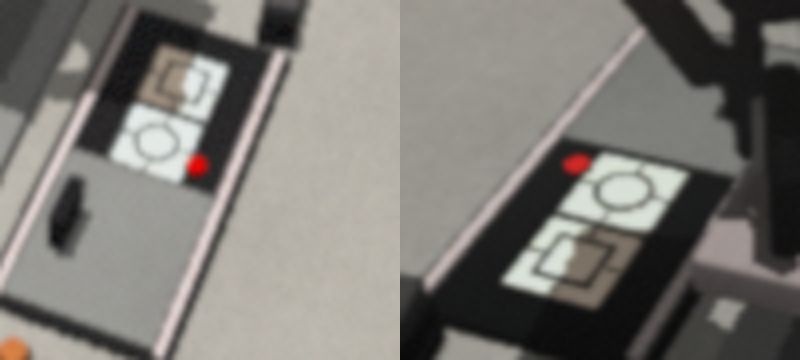

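Left crop (scene): ring at (157,142), spot at (198,166). Right crop (side): ring at (624,190), spot at (577,164). The spot is straight beyond the ring; I'll compute both in each view.

```bash
python3 -c "
from spot import *
for n,uv in(('scene',[289.25-.3,200.5-.2]),('side',[221,257.5])):
    im=spot(n);p=onplane(im,uv,.010)[0];d=p[:2]-[.4885,.084];print('ring',p.round(4),np.hypot(*d).round(4),np.degrees(np.arctan2(d[1],d[0])).round(2))
"
```

```text
scene [298.9 205.7] 15 [0.687  0.0941 0.01  ] dist 0.1987 dir 2.92
ring [0.6505 0.0925 0.01  ] 0.1622 3.01
side [208.7 250.6] 18 [0.6922 0.0886 0.01  ] dist 0.2038 dir 1.29
ring [0.6501 0.0924 0.01  ] 0.1618 2.96
```

The two views agree on the spot if it lies at about 13.5 mm, giving (0.6885, 0.092). So the pan needs a small step back of about 0.065 rad. Then I release and lift.

Request:
carry_out --pt "0 0 0 0 -0.07" --pt "0 0 0 0 0" --pt "0.05 0 0 0 0" --pt "0.05 0 0 0 0" --pt "0.05 0 0 0 0" --pt "0.05 0 0 -0.03 0" --pt "0.05 0 0 -0.04 0" --pt "0.05 0 0 -0.04 0" --pt "0.05 0 0 0 0"

```text
t: 13.6
eef_pos: [0.4658, 0.1945, 0.3013]
orientation: [[-0.637, 0.77, -0.028], [0.77, 0.637, 0.033], [0.043, -0.0, -0.999]]
contact_force: [1.5, 0.8, -0.8]
finger_gap: 0.586
```

```bash
python3 -c "
from spot import *
from bars import bars
spot('scene',.0135);spot('side',.0135);bars('side');bars('wrist');go(.4885,.084,.29,70)"
```

```text
scene [299.2 205.3] 17 [0.6881 0.0939 0.0135] dist 0.1999 dir 2.83
side [208.2 251. ] 16 [0.6891 0.0937 0.0135] dist 0.2009 dir 2.76
side [282. 206.] 200 z 0.2078 c [0.4895 0.0858] size [0.059 0.015] ang 69.7 pca 66.6
side [261. 243.] 296 z 0.2093 c [0.4599 0.2013] size [0.014 0.081] ang 39.9 pca 130.7
wrist [260. 188.] 2008 z 0.2098 c [0.4585 0.2005] size [0.014 0.079] ang 40.0 pca 129.4
wrist [211. 311.] 697 z 0.2093 c [0.4914 0.0949] size [0.038 0.014] ang 71.8 pca 74.3
t 13.8 shift [-0.101  -0.0497  0.0006] turn 1.04 yaw 129.6 q6 -19.5 gap 0.0504
```

Request:
carry_out --pt "0.05 0 0 0 0.148" --pt "0.05 0 0 0 0.148" --pt "0.05 0 0 0 0.148" --pt "0.05 0 0 0 0.148" --pt "0.05 0 0 0 0.148" --pt "0.05 0 0 0 0.148" --pt "0.05 0 0 0 0.148" --pt "0.05 0 0 0 0.04" --pt "0.05 0 0 0 0"

```text
t: 14.7
eef_pos: [0.4555, 0.191, 0.281]
orientation: [[0.396, 0.916, -0.059], [0.918, -0.396, 0.021], [-0.005, -0.063, -0.998]]
contact_force: [0.4, 0.1, 0.1]
finger_gap: 0.588
```

```bash
python3 -c "
from h import *
go(.4885,.0845,.26,70)"
```

```text
t 14.7 shift [-0.0846  0.0737  0.0168] turn -0.059 yaw 66.65 q6 43.5 gap 0.0502
```

Request:
carry_out --pt "0.05 -0.028 0.025 0.002 -0.03" --pt "0.05 -0.028 0.025 0.002 -0.03" --pt "0.05 -0.028 0.025 0.002 0" --pt "0.05 0 0 0 0" --pt "0.05 0 0 0 0"

```text
t: 15.2
eef_pos: [0.4926, 0.0825, 0.2652]
orientation: [[0.329, 0.942, -0.068], [0.944, -0.328, 0.019], [-0.004, -0.07, -0.998]]
contact_force: [-0.3, 0.1, 0.7]
finger_gap: 0.589
```

```bash
python3 -c "
from h import *
from bars import bars
im=bars('wrist');cv2.imwrite('pics/w5.png',im['color']);go(.4885,.0845,.182,70)"
```

```text
wrist [141.  43.] 3491 z 0.2096 c [0.4598 0.1999] size [0.014 0.079] ang 40.0 pca 130.0
wrist [257. 207.] 1956 z 0.2096 c [0.4887 0.0843] size [0.059 0.014] ang 69.8 pca 69.5
t 15.25 shift [0.0007 0.0014 0.0832] turn 0.015 yaw 70.84 q6 26.8 gap 0.0501
```

View pics/w5.png

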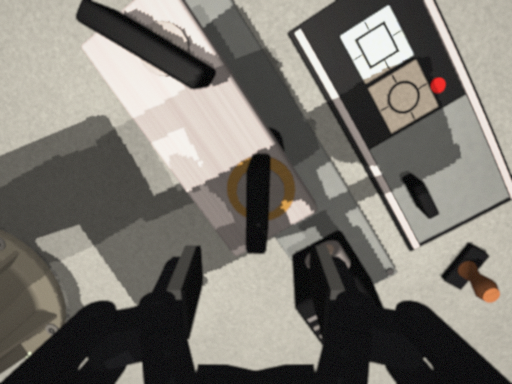

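The wrist view shows the tilt bar upright at (257,207) between the fingers, the ring at (404,97), the spot at (438,86) and the stamp untouched. Next I descend and grip lightly.

Request:
carry_out --pt "0.05 0.001 0 0.03 0.015" --pt "0.05 0 0 0.03 0" --pt "0.05 0 0 0.022 0" --pt "0.05 0 0 0 0"

```text
t: 15.65
eef_pos: [0.4865, 0.0889, 0.1814]
orientation: [[0.338, 0.939, -0.066], [0.941, -0.337, 0.02], [-0.004, -0.069, -0.998]]
contact_force: [0.2, 0.2, 0.2]
finger_gap: 0.588
```

```bash
python3 -c "
from h import *
go(.4875,.0845,.182,69.6)"
```

```text
t 15.65 shift [-0.0038  0.0024 -0.0008] turn 0.012 yaw 70.27 q6 27.7 gap 0.0502
```

Request:
carry_out --pt "0.05 -0.004 0.0024 0 0.012" --pt "0.05 0 0 0 0" --pt "0 0 0 0 0" --pt "0 0 0 0 0" --pt "0 0 0 0 0" --pt "0 0 0 0 0" --pt "0 0 0 0 0" --grip_force 25

```text
t: 16.35
eef_pos: [0.4896, 0.0856, 0.1849]
orientation: [[0.347, 0.936, -0.06], [0.938, -0.347, 0.02], [-0.002, -0.064, -0.998]]
contact_force: [0.7, -0.8, -4.0]
finger_gap: 0.167
```

```bash
python3 -c "
from spot import *
spot('scene',.0135);go(.4875,.0845,.182,69.6)"
```

```text
scene [299.2 205.3] 17 [0.6881 0.0939 0.0135] dist 0.1999 dir 2.83
t 16.4 shift [-0.0017 -0.0014  0.003 ] turn 0.002 yaw 69.69 q6 27.9 gap 0.0145
```

Request:
carry_out --pt "0 0 0 0 0.09" --pt "0 0 0 0 0.09" --pt "0 0 0 0 0.09" --pt "0 0 0 0 0.09" --pt "0 0 0 0 0.09" --pt "0 0 0 0 0.09" --pt "0 0 0 0 0.09" --pt "0 0 0 0 0"

```text
t: 17.2
eef_pos: [0.4902, 0.0849, 0.1849]
orientation: [[0.845, 0.532, -0.059], [0.534, -0.845, 0.019], [-0.04, -0.048, -0.998]]
contact_force: [0.3, -0.2, -2.1]
finger_gap: 0.163
```

```bash
python3 -c "
from spot import *
spot('scene',.0135);spot('side',.0135);go(.4875,.0845,.182,69.6)"
```

```text
scene [293.2 202.1] 10 [0.6662 0.0927 0.0135] dist 0.1779 dir 2.79
side [213.9 253.9] 14 [0.6702 0.0946 0.0135] dist 0.182 dir 3.35
t 17.3 shift [-0.0024 -0.0009  0.003 ] turn -0.647 yaw 32.52 q6 65.1 gap 0.0141
```

Request:
carry_out --pt "0 0 0 0 0.09" --pt "0 0 0 0 0.09" --pt "0 0 0 0 0.09" --pt "0 0 0 0 0.09" --pt "0 0 0 0 0.09" --pt "0 0 0 0 0.09" --pt "0 0 0 0 0.06" --pt "0 0 0 0 0" --pt "0.05 0 0 0 0" --pt "0.05 0 0 0 0" --pt "0.05 0 0 0 0" --pt "0.05 0 0 -0.03 0" --pt "0.05 0 0 -0.04 0" --pt "0.05 0 0 -0.04 0" --pt "0.05 0 0 0 0"

```text
t: 18.8
eef_pos: [0.4962, 0.0826, 0.2986]
orientation: [[0.998, -0.025, -0.063], [-0.023, -1.0, 0.018], [-0.063, -0.017, -0.998]]
contact_force: [0.0, -0.1, 0.2]
finger_gap: 0.583
```

```bash
python3 -c "
from spot import *
from bars import bars
im=spot('scene',.0135);b=spot('side',.0135);bars('side');go(.4875,.0845,.182,69.6)
f=lambda i,r,c:cv2.resize(i['color'][r:r+90,c:c+100],(500,450),interpolation=cv2.INTER_CUBIC)
cv2.imwrite('pics/c6.png',cv2.resize(np.hstack([f(im,165,250),f(b,210,165)]),(800,360)))"
```

```text
scene [288.7 199.5] 14 [0.6493 0.0925 0.0135] dist 0.161 dir 3.02
side [282. 206.] 208 z 0.2076 c [0.4891 0.0857] size [0.015 0.06 ] ang 88.9 pca 179.2
side [261. 242.] 291 z 0.2092 c [0.4589 0.2027] size [0.014 0.078] ang 39.4 pca 130.5
t 18.95 shift [ 0.0023 -0.0004  0.1112] turn -1.239 yaw -1.38 q6 99.2 gap 0.0501
```

View pics/c6.png

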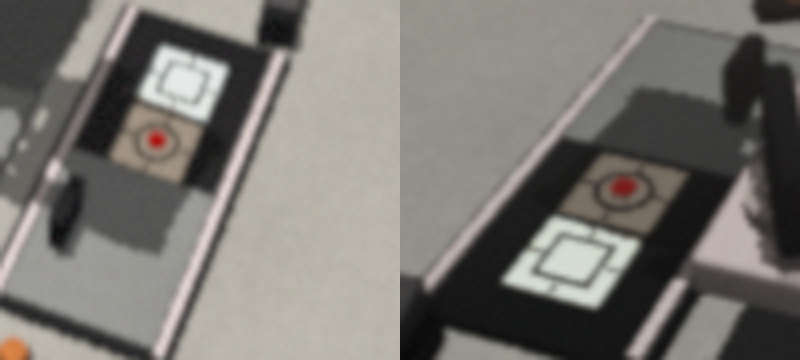

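Both crops show the spot centred in the ring: at (157,141) in the scene crop and (624,188) in the side crop. The cover is clear of the cards and the gripper is open and well above. I'm handing in.

```bash
python3 -c "
from h import *
print(workorder.sign_off(), telemetry.get_state()['t'])"
```

```text
the job is handed in; nothing more can be done
the job is handed in; nothing more can be done
```

The job is done and handed in at about 19 s, with the red spot centred inside the printed ring. I slid the dust cover to its stop, turned the larger screw about 1.2 rad clockwise, then the smaller one about 1.25 rad clockwise. After that I let go and lifted clear.

**Last checks:**
- **Spot position:** the scene view put the spot about 1 mm from the ring centre, against the 7 mm allowed. The side view also showed it centred in the ring. The colour mask missed the dimmer spot there, so that check was by eye only.
- **Cover:** it stopped after about 129 mm rather than the stated 135 mm, but the pictures show both cards fully clear.
- **Other items:** the robot worked well clear of the mirror, stapler, mug and stamp. I did not re-measure them at the end.

**What disagreed:**
- **Spot height:** the two views differed by about 7 mm until I took the spot at 13.5 mm above the desk instead of 10 mm.
- **Tool tilt:** the tool leaned up to about 4° while turning in free air. It still gripped and turned the screws without trouble; the largest force I read was about 12 N.

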